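# Unlock the tab-lock knob and tip the archive's tilting bin open

## Task

Open the tin tilting bin: pinch both tabs of its lock knob and, keeping them pinched, turn it counter-clockwise until its tongue just comes up against the stop, without forcing it, then let go so that both tabs spring back out and hold it there. After that tip the bin fully forward by its wooden pull and leave it open. Do not bend the tabs or strain the tongue, and leave the things lying around where they are.

Things in the scene. Friction and masses are not known exactly. Their poses are not given: they have to be found in the camera images.
- knob_grip (a point): Lock knob: on its vertical turning axis, at grip height, 36 mm above the pedestal's top. Its x axis is the line through the two upright brass tabs (tab A at +x, B at -x) and turns with the knob. Tabs 16 mm wide, 5 mm thick, their tops 16 mm above this point; outer faces 50 mm apart at rest, 37 mm fully pressed. Between them a hub 22 mm across, its top 15 mm above this point.
- bin_frame: The fixed tin frame of the bin; origin on the table under the bin's middle, x to the back, y to the left seen from the robot. At its right side the lock pedestal, 120 mm high. On it, outside the tabs, stand low walls and a stop post up to 16 mm high: at the tabs keep fingertips 14 mm or more above the pedestal.
- knob (a joint): Knob angle, rad: 0 locked as found, grows counter-clockwise seen from above. Friction 0.03 N m. With both tabs pressed it turns until its tongue meets a stiffly sprung stop post (4 N m/rad). The post's angle is not measured and differs every time, 0.75 to 1.4 rad: feel it as a rise of the turning moment. Tabs spring out only at 0 or from 0.04 rad before the stop on; between, walls keep them in.
- tab_a (a joint): Inward travel of tab A, m: 0 fully out (locking), 0.0065 fully pressed. Spring 2 N at rest, 6 N fully pressed. Pressed 4.5 mm or more it is free to turn. Both must be pressed at once: a pinch more than 0.8 mm off centre leaves one of them locked. The thin tab bends if pinched with more than 25 N; about 12 N is right.
- tab_b (a joint): The same for tab B.
- bin_pull (a point): Middle of the wooden pull that stands up from the middle of the bin's front rim, 22 mm above the rim, 147 mm above the table with the bin shut. Pull 44 mm wide (its y axis), 12 mm thick (its x axis), 36 mm high; it tilts with the bin. Pinched across its 44 mm width it can turn between the fingers.
- pivot (a point): Middle of the bin's pivot line, fixed, 75 mm above the table. Its x axis points to the back of the bin, its y axis along the pivots (to the bin's left seen from the robot). The pull's centre is 50 mm in front of it and 72 mm above it with the bin shut.
- bin (a joint): Forward tilt of the bin about its pivots, rad: 0 shut, 0.6 fully open at its stop (top swung towards the front). Stays where it is left: friction 0.15 N m. Bin 100 mm deep, 150 mm wide, 90 mm high.
- seal_impression: Bystander: brown shellac seal, a disc 54 mm across, 10 mm high; origin under its centre.
- bone_folder: Bystander: flat bone folder 150 x 22 x 5 mm along its x axis; origin under its centre.
- seal_box_a: Bystander: pewter seal box with domed lid, 70 mm across, 40 mm high; origin under its centre.
- seal_box_b: Bystander: the second pewter seal box, same size.
- cast_tile: Bystander: ceramic tile 100 x 80 x 8 mm with six small test casts 4 mm high; origin under its centre.
- brush: Bystander: brush 170 mm long along its x axis; origin under it.
- tongue_tip (a point): End of the flat brass tongue on the knob: 10 mm wide, reaching 55 mm from the axis, 45 degrees counter-clockwise of the knob's x axis, 10 to 16 mm above the pedestal. Locked, it stands before an ear of the bin; turned 0.7 rad it is clear. It bends under more than 8 N (at the stop, 36 mm out: 0.29 N m; 0.12 N m is enough to feel the stop).

How it is judged:
By the outcome, as a careful person would: the job done as asked, in the order asked, and still so for the second after the job is handed in, with the robot touching nothing.
It also fails if it takes over 72 s, if anything falls off the work surface, if the arm or the gripper's body presses on something with over 40 N, if the wrist force passes 120 N, or if a joint passes its speed limit or range.

## Robot

A 6-joint arm with a two-finger parallel gripper is mounted at the origin on the work surface. World frame = base frame: x ahead of the robot, y to its left, z up, the work surface at z = 0. Lengths are in mm, angles in degrees, forces in N, time in s.
With the tool pointing down it reaches from about 350 to 850 mm from the base axis. Payload 8.1 kg.
Tool frame: the origin (TCP) lies between the finger pads; the fingertips stand 22 mm ahead of it and the grasp point (between the pads) lies 3 mm ahead of it; z points along the fingers, y is the line along which they close (so a half turn about z gives the same grasp; the last joint's range is limited). The gripper opens to 85 mm and grips with 20 to 120 N. Pads are 22 mm wide; open, the fingers measure 114 mm over their backs; the gripper's body (76 mm by 85 mm) begins 54 mm behind the grasp point. The pads swing forward as they close: fully open they stand 13 mm farther back than shut.
Start: joints at [-75.023, 7.471, 85.268, -0, 87.261, -4.893], TCP at [203.954, -564.277, 253.292] pointing down, gripper open.
Joint ranges: [-169.43, 169.43], [-51.17, 129.36], [1.28, 143.12], [-76.62, 256.62], [0, 156.53], [-152.29, 152.29]. Speed limits (degrees/s): [136.94, 136.94, 159.86, 180, 180, 180].

## Interface

Orientations are given as [roll, pitch, yaw] about the fixed x, y, z axes, in that order (R = Rz(yaw) Ry(pitch) Rx(roll)).
In Python, from bench import sense, snapshot, calibration, hand_in gives the robot as it stands.
- The arm moves only by the shell command python3 -m crank 'ROWS' [FORCE]. ROWS is JSON, a list of rows, each a list of 5 numbers: the shift along the tool's x, y, z in cm, then the turn about the tool's z in rad, then the finger opening in cm, from 0 to 8.54. A call has 1 to 20 rows; each row is the pose to reach, as a shift and turn from the pose commanded when the call began, along the tool's axes at that moment; what a row does not reach only later rows make up. A row lasts 1/10 s, in which the tool goes at most 50 mm and 8.59 degrees, less where a joint would pass 70% of its speed; a pose out of reach is approached as far as the arm can. A call with a gripper value outside its range is refused whole. The fingers move at their own pace and stop on an object; FORCE is the grip in N (left out, the last holds). Time passes only in rows, so rows that repeat a pose let the fingers close. It gives the time, the measured TCP pose, the force, the opening and the grip force at its end, in the units of the state.
- sense(): the state, without advancing time (a new reading comes with each control period).
- snapshot(name): name is "side" or "top"; returns (picture, depth): 420x560x3 uint8, red, green, blue; 420x560 float32, mm along the optical axis (not along the pixel's ray), 0 where there is no reading.
- calibration(name): a dict with "fovy" (degrees; the focal length in pixels is half the picture's height over the tangent of half this angle, whatever the lens; pixels are square), "cx", "cy" (the principal point, pixels), "k1" (the pictures are not rectified: a ray, as slopes to the right and down, at radius r is drawn at 1 + k1 r^2 times it, then the intrinsics apply), "rvec" (rotation vector, rad) and "tvec" (3), from world to camera coordinates, as OpenCV has them. Camera axes: x right, y down, z forward; pixel columns grow to the right and rows downward; lengths in mm; the calibration is good to about 2 mm. A picture is of the moment at which its call begins. calibration takes no time and is no camera call.
- hand_in(): hands the job in; it is judged then, once.
The state is a dict: "time": time; "joint_pos": joint angles; "qd": joint speeds; "joint_efforts": joint torques, N m; "tool_pos": TCP position; "tcp_rot": TCP orientation; "ft_force": force on the tool from outside, world axes, zero at the start; "wrist_torque": the same for the moment, N m; "finger_gap": finger opening in mm; "grip_force": force on a finger pad.
Only numpy, scipy, OpenCV 4.12 (cv2) and the standard library are available. Lean on these libraries where they do the work, as an engineer would, in place of code of your own. Each camera call takes 0.05 s, during which the arm holds its last target. There are 200 camera calls.

## Working session

There is one attempt and no reset: what is moved stays moved. The work goes in short steps, Python scripts to look and compute and a shell command to move; the robot and the scene stay as the last step left them, time stands still between calls to the robot, and variables do not carry over. Pictures are saved under pics/ and viewed, at most 10 in all, crops included, and the job is handed in when it is done.

```bash
mkdir -p pics; cat > h.py <<'E'
import numpy as np,cv2
from bench import sense,snapshot,calibration,hand_in
def cam(n):
    c=calibration(n);f=210/np.tan(np.radians(c["fovy"])/2)
    R=cv2.Rodrigues(np.array(c["rvec"],float))[0];return f,c["cx"],c["cy"],c["k1"],R,np.array(c["tvec"],float)
def slope(n,u,v):
    f,cx,cy,k1,R,t=cam(n);d=np.array([(u-cx)/f,(v-cy)/f]);s=d.copy()
    for _ in range(30): s=d/(1+k1*(s@s))
    return s
def onz(n,u,v,z):
    f,cx,cy,k1,R,t=cam(n);s=slope(n,u,v);r=R.T@np.array([s[0],s[1],1]);o=-R.T@t
    return o+r*(z-o[2])/r[2]
def ondepth(n,u,v,D):
    f,cx,cy,k1,R,t=cam(n);s=slope(n,u,v);return R.T@(np.array([s[0],s[1],1])*D-t)
def proj(n,p):
    f,cx,cy,k1,R,t=cam(n);q=R@np.array(p,float)+t;s=q[:2]/q[2];s=s*(1+k1*(s@s));return s*f+[cx,cy]
E
python3 - <<'E'
from h import *
for n in("side","top"):
    p,d=snapshot(n);cv2.imwrite(f"pics/{n}0.png",p[:,:,::-1]);np.save(f"pics/{n}0.npy",d)
    f,cx,cy,k1,R,t=cam(n);print(n,f,-R.T@t,R[2])
s=sense();print(s)
E
```

```text
side 517.9388631121336 [127.23351753 652.02241164 873.37426994] [ 0.4084852  -0.55562757 -0.72416699]
top 479.8235049687269 [ 463.61653056   63.4828245  1309.8518885 ] [ 0.07960646  0.01731391 -0.996676  ]
{'time': 0.1, 'joint_pos': array([-7.50238085e+01,  7.51198482e+00,  8.53248119e+01,  4.00133918e-04,
        8.72626967e+01, -4.89332221e+00]), 'qd': array([ 0.08081882, -0.07242627, -0.16103033, -0.03439783,  0.00863438,
        0.06482786]), 'joint_efforts': array([ 1.33379926e-03, -5.70952177e+01, -5.01941335e+01, -4.55119437e-05,
        8.13775318e-03, -1.13313467e-05]), 'tool_pos': array([ 203.82425997, -563.81068431,  252.31977741]), 'tcp_rot': array([-1.79900903e+02, -8.88505086e-03,  1.98694866e+01]), 'ft_force': array([ 0.43155466,  0.22802488, -0.41551691]), 'wrist_torque': array([ 0.04401928, -0.01854347,  0.00864618]), 'grip_force': 0.0, 'finger_gap': 85.36722024151761}
```

View pics/top0.png

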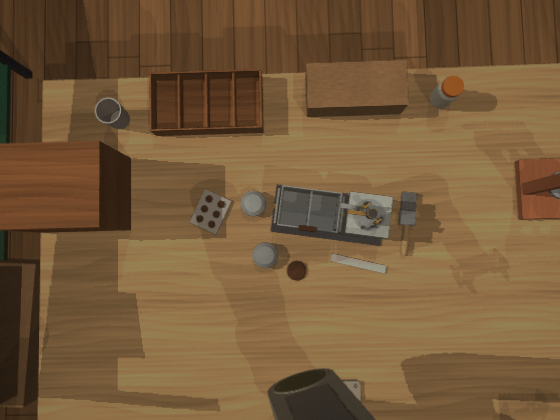

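View pics/side0.png

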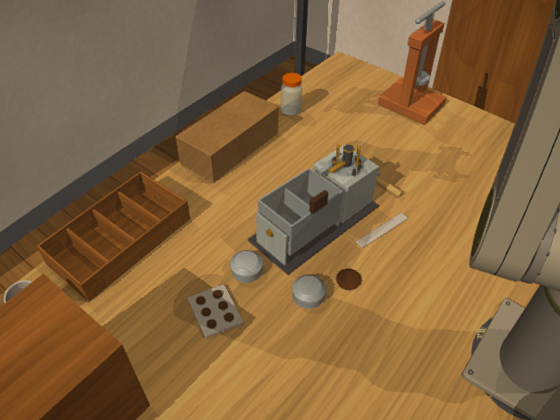

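The top view shows the bin at about (308,210), the knob on its pedestal at about (372,213) and the pull at about (308,229). The brush lies at about (407,215), just right of the pedestal, and the folder at about (358,264). I'll enlarge both.

```bash
python3 - <<'E'
from h import *
t=cv2.imread("pics/top0.png");s=cv2.imread("pics/side0.png")
a=cv2.resize(t[180:250,265:395],None,fx=6,fy=6,interpolation=cv2.INTER_CUBIC)
a=cv2.convertScaleAbs(a,alpha=1.5,beta=10)
cv2.imwrite("pics/topc.png",a)
b=cv2.resize(s[135:235,300:390],None,fx=6,fy=6,interpolation=cv2.INTER_CUBIC);cv2.imwrite("pics/sidec.png",b)
d=np.load("pics/top0.npy")
for u,v in [(385,200),(355,230),(372,213),(308,229),(385,230),(355,200)]:print(u,v,ondepth("top",u,v,d[v,u]).round(1))
E
```

```text
385 200 [ 570.  -173.8  123. ]
355 230 [498.  -97.4 120.6]
372 213 [ 535.7 -132.2  171.5]
308 229 [502.1  20.  164.3]
385 230 [ 496.1 -171.7  117.4]
355 200 [ 572.7 -100.7  117.4]
```

View pics/topc.png

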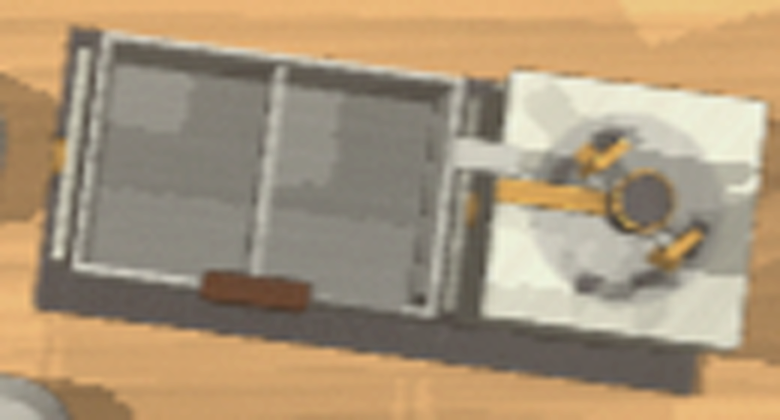

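View pics/sidec.png

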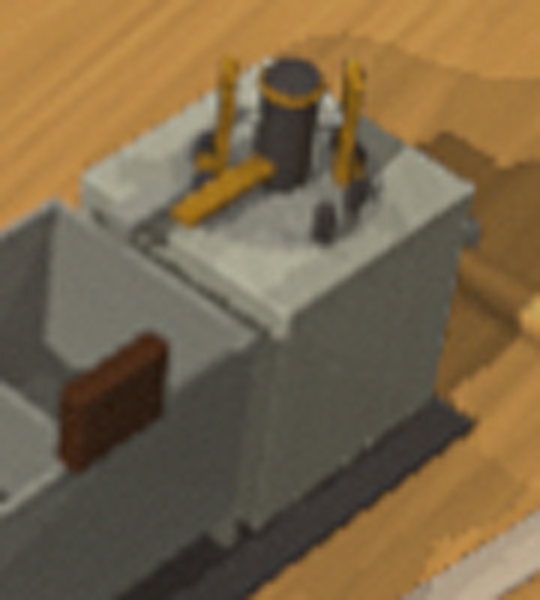

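The upper-left tab A is at crop (604,156), tab B at (680,248) and the hub top at (643,201). The tongue points left, and the pull top runs from (203,285) to (310,295). The side crop confirms the tabs flank the hub and the pull stands up from the front rim.

```bash
python3 - <<'E'
from h import *
c=lambda x,y,z:onz("top",265+(x-2.5)/6,180+(y-2.5)/6,z)
A=c(604,156,172);B=c(680,248,172);H=c(643,201,171)
print("A",A,"B",B,"mid",(A+B)/2,"H",H,np.linalg.norm(A-B),np.degrees(np.arctan2(*(A-B)[1::-1])))
T=c(500,193,136);print("tongue",T, np.linalg.norm((T-H)[:2]),np.degrees(np.arctan2(*(T-H)[1::-1])))
L,R=c(203,280,165),c(310,287,165);print("pull",L,R,(L+R)/2,np.linalg.norm(L-R),np.degrees(np.arctan2(*(L-R)[1::-1])))
P=[c(*q,120) for q in((512,72),(767,102),(740,347),(483,318))];print("ped",np.array(P).round(1),np.mean(P,0))
b=np.degrees(np.arctan2(*(P[0]-P[1]+P[3]-P[2])[1::-1])-np.pi/2);print("bin yaw",b)
# side camera
e=lambda x,y,z:onz("side",300+(x-2.5)/6,135+(y-2.5)/6,z)
print("side hub",e(292,75,171),"tabs",e(229,60,172),e(353,64,172))
print("pull side top mid",e(113,363,165),)
X=sense()["tool_pos"];print(X)
E
```

```text
A [ 553.69031539 -116.91423052  172.        ] B [ 516.51988624 -145.24292869  172.        ] mid [ 535.10510081 -131.0785796   172.        ] H [ 535.52255745 -131.68297586  171.        ] 46.73495419244949 37.31211167166807
tongue [542.60141538 -79.81525527 136.        ] 52.348549821201814 82.22834132107036
pull [509.27248805  42.68132712 165.        ] [5.05343707e+02 3.16655144e-01 1.65000000e+02] [507.30809776  21.49899113 165.        ] 42.546454006806634 84.7017045823806
ped [[ 593.8  -88.6  120. ]
 [ 578.3 -193.1  120. ]
 [ 477.6 -177.5  120. ]
 [ 492.3  -72.9  120. ]] [ 535.50434115 -133.02299858  120.        ]
bin yaw -8.205617939435864
side hub [ 536.67080294 -131.24360145  171.        ] tabs [ 558.41131891 -122.76687259  172.        ] [ 522.3265658  -149.71982582  172.        ]
pull side top mid [505.1619998   25.99362133 165.        ]
[ 203.82425997 -563.81068431  252.31977741]
```

Knob axis is about (535.7, -131.5) and the tab line about 37°, which agrees with the bin yaw of -8° plus 45°. That gives a tool yaw of -53°. I'll move above it.

```bash
python3 -m crank '[[4,-2.5,0,0.1,6.6],[8,-5,0,0.22,6.6],[12,-7.5,0,0.34,6.6],[16,-10,0,0.46,6.6],[20,-12.8,0,0.58,6.6],[24,-15.4,0,0.7,6.6],[28,-18,0,0.82,6.6],[32,-20.5,0,0.94,6.6],[36,-23,0,1.06,6.6],[40,-25.6,0,1.16,6.6],[43,-27.5,0,1.22,6.6],[45,-28.8,0,1.26,6.6],[45.9,-29.4,0,1.272,6.6],[45.9,-29.4,0,1.272,6.6],[45.9,-29.4,0,1.272,6.6],[45.9,-29.4,0,1.272,6.6]]' 20; python3 - <<'E'
from h import *
s=sense();print(s["tool_pos"],s["tcp_rot"],s["ft_force"],s["wrist_torque"],s["finger_gap"],s["joint_pos"])
p,d=snapshot("side");cv2.imwrite("pics/s1.png",cv2.resize(p[60:235,270:450,::-1],None,fx=3.4,fy=3.4,interpolation=cv2.INTER_CUBIC))
E
```

```text
time: 1.7
tool_pos: [535.2, -132.5, 253.1]
tcp_rot: [180.0, 0.0, -53.0]
ft_force: [-0.4, 0.1, -0.8]
finger_gap: 65.7
grip_force: 0.0
[ 535.19492203 -132.4883541   253.09944065] [ 1.79973942e+02  1.28786722e-02 -5.30385393e+01] [-0.41321297  0.11576165 -0.81625614] [ 0.02560816  0.03064865 -0.03763511] 65.74630734857881 [-1.92234261e+01 -2.41036970e-02  9.31098647e+01 -1.45037436e-02
  8.69394410e+01  1.23815888e+02]
```

View pics/s1.png

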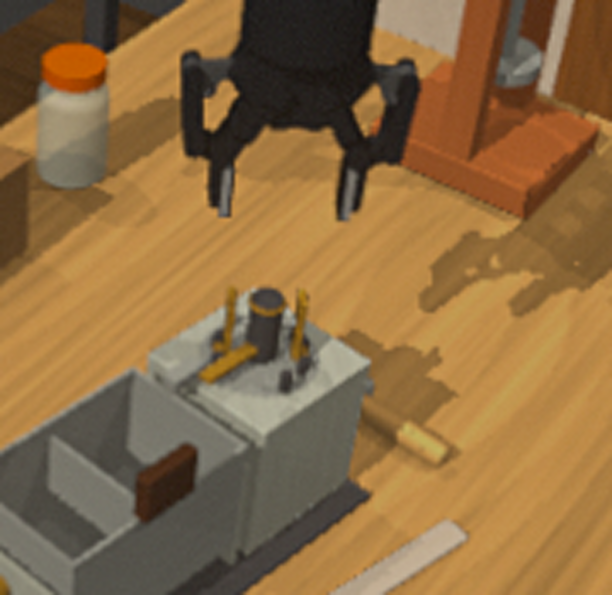

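The gripper is above the knob with the fingers in line with both tabs. I'll descend with a little correction.

```bash
python3 -m crank '[[-0.02,-0.05,2,0,6.6],[-0.02,-0.05,4.5,0,6.6],[-0.02,-0.05,6.5,0,6.6],[-0.02,-0.05,8,0,6.6],[-0.02,-0.05,8.8,0,6.6],[-0.02,-0.05,9.4,0,6.6],[-0.02,-0.05,9.4,0,6.6],[-0.02,-0.05,9.4,0,6.6]]' 20
cat > m.py <<'E'
from h import *
import time
f=[];t=[];q=[];g=[];G=[]
for i in range(6):
    snapshot("top") if i else 0
    s=sense();f.append(s["ft_force"]);t.append(s["wrist_torque"]);q.append(np.r_[s["tool_pos"],s["tcp_rot"][2]]);g.append(s["grip_force"]);G.append(s["finger_gap"])
f,t,q=np.mean(f,0),np.array(t),np.mean(q,0);y=np.radians(q[3]);yt=np.array([np.sin(y),-np.cos(y)]);xt=np.array([np.cos(y),np.sin(y)])
print("t",s["time"],"pos",q.round(2),"F",f.round(2),"Fx_t",(f[:2]@xt).round(2),"Fy_t",(f[:2]@yt).round(2),"Tz",t[:,2].mean().round(4),"sd",t[:,2].std().round(4),"gap",np.mean(G).round(2),"grip",np.mean(g).round(2))
E
python3 m.py
```

```text
time: 2.55
tool_pos: [536.5, -131.6, 160.2]
tcp_rot: [-180.0, -0.1, -53.0]
ft_force: [-0.7, -0.7, 0.5]
finger_gap: 66.1
grip_force: 0.0
t 2.8 pos [ 536.51 -131.48  160.21  -53.01] F [-0.07 -0.   -0.17] Fx_t -0.04 Fy_t 0.06 Tz 0.0094 sd 0.014 gap 66.09 grip 0.0
```

```bash
python3 -m crank '[[0,0,0,0,5.6],[0,0,0,0,5.2],[0,0,0,0,4.8],[0,0,0,0,4.5],[0,0,0,0,4.5],[0,0,0,0,4.5]]' 20
python3 m.py
```

```text
time: 3.4
tool_pos: [536.2, -131.3, 159.7]
tcp_rot: [-180.0, -0.0, -53.0]
ft_force: [-0.1, 1.0, 4.7]
finger_gap: 45.2
grip_force: 3.5
t 3.65 pos [ 536.2  -131.32  159.62  -53.01] F [-0.38  0.68  4.39] Fx_t -0.77 Fy_t -0.11 Tz -0.0184 sd 0.0239 gap 44.99 grip 3.32
```

Lateral force along the pinch line is about -0.1 N, so it is centred to about 0.15 mm. I'll close further.

```bash
python3 -m crank '[[0,0,0,0,4.3],[0,0,0,0,4.1],[0,0,0,0,3.9],[0,0,0,0,3.75],[0,0,0,0,3.75],[0,0,0,0,3.75]]' 20
python3 m.py
```

```text
time: 4.25
tool_pos: [536.2, -131.5, 159.7]
tcp_rot: [-180.0, -0.0, -53.0]
ft_force: [0.6, 1.1, 6.1]
finger_gap: 37.4
grip_force: 5.7
t 4.5 pos [ 536.25 -131.44  159.73  -53.01] F [-0.33  1.06  6.3 ] Fx_t -1.04 Fy_t -0.37 Tz -0.017 sd 0.0128 gap 37.55 grip 5.66
```

```bash
python3 -m crank '[[0,-0.02,0,0,3.72],[0,-0.03,0,0,3.69],[0,-0.03,0,0,3.67],[0,-0.03,0,0,3.67],[0,-0.03,0,0,3.67]]' 20
python3 m.py
```

```text
time: 5.0
tool_pos: [536.4, -131.4, 159.8]
tcp_rot: [-180.0, -0.0, -53.0]
ft_force: [-1.4, 1.1, 7.1]
finger_gap: 37.4
grip_force: 6.3
t 5.25 pos [ 536.38 -131.35  159.82  -53.01] F [-1.44  0.81  7.36] Fx_t -1.51 Fy_t 0.66 Tz -0.0128 sd 0.0146 gap 36.91 grip 6.29
```

```bash
python3 -m crank '[[0,0.015,0,0,3.65],[0,0.015,0,0,3.63],[0,0.015,0,0,3.62],[0,0.015,0,0,3.62]]' 20
python3 m.py
```

```text
time: 5.65
tool_pos: [536.3, -131.4, 159.9]
tcp_rot: [-180.0, -0.0, -53.0]
ft_force: [-0.7, 1.1, 8.2]
finger_gap: 36.0
grip_force: 10.9
t 5.9 pos [ 536.35 -131.38  159.94  -53.01] F [-1.53  1.18  7.88] Fx_t -1.87 Fy_t 0.51 Tz -0.0487 sd 0.0332 gap 36.39 grip 10.93
```

```bash
python3 -m crank '[[0,0,0,-0.03,3.62],[0,0,0,-0.06,3.62],[0,0,0,-0.09,3.62],[0,0,0,-0.12,3.62],[0,0,0,-0.12,3.62]]' 20
python3 m.py
```

```text
time: 6.4
tool_pos: [536.2, -131.5, 159.9]
tcp_rot: [180.0, -0.0, -46.1]
ft_force: [-2.0, 0.5, 8.6]
finger_gap: 36.2
grip_force: 10.9
t 6.65 pos [ 536.23 -131.48  159.93  -46.12] F [-2.48  0.55  7.94] Fx_t -2.12 Fy_t 1.4 Tz 0.0535 sd 0.0258 gap 36.41 grip 10.9
```

```bash
python3 -m crank '[[-0.02,0.02,0,-0.05,3.62],[-0.04,0.04,0,-0.1,3.62],[-0.04,0.04,0,-0.15,3.62],[-0.04,0.04,0,-0.2,3.62],[-0.04,0.04,0,-0.25,3.62],[-0.04,0.04,0,-0.25,3.62]]' 20
python3 m.py; python3 - <<'E'
from h import *
p,d=snapshot("side");cv2.imwrite("pics/s2.png",cv2.resize(p[120:200,300:390,::-1],None,fx=6.5,fy=6.5,interpolation=cv2.INTER_CUBIC))
E
```

```text
time: 7.25
tool_pos: [535.9, -131.8, 160.0]
tcp_rot: [180.0, -0.1, -31.7]
ft_force: [-0.8, -0.2, 7.8]
finger_gap: 36.5
grip_force: 10.7
t 7.5 pos [ 535.93 -131.75  159.96  -31.79] F [-0.82 -0.66  7.  ] Fx_t -0.35 Fy_t 0.99 Tz 0.0221 sd 0.0211 gap 36.48 grip 10.73
```

View pics/s2.png

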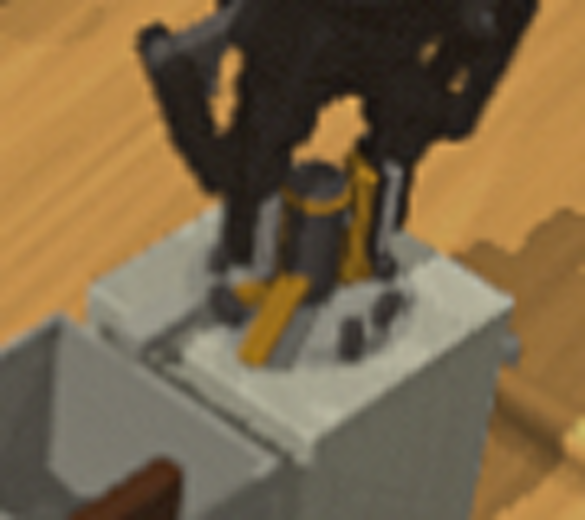

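The tongue has swung with the fingers, so the knob is turning (0.37 rad so far). I'll go on to 0.68 rad and then feel for the stop in small guarded steps.

```bash
python3 -m crank '[[-0.01,0.01,0,-0.06,3.62],[-0.01,0.02,0,-0.12,3.62],[-0.01,0.02,0,-0.18,3.62],[-0.01,0.02,0,-0.24,3.62],[-0.01,0.02,0,-0.29,3.62],[-0.01,0.02,0,-0.31,3.62],[-0.01,0.02,0,-0.31,3.62]]' 20 >/dev/null
python3 m.py; python3 m.py
```

```text
t 8.5 pos [ 535.74 -132.17  159.96  -14.05] F [-0.59 -2.44  6.22] Fx_t 0.02 Fy_t 2.51 Tz 0.0431 sd 0.0297 gap 36.37 grip 10.66
t 8.75 pos [ 535.73 -132.15  159.96  -14.06] F [-0.43 -2.04  6.51] Fx_t 0.08 Fy_t 2.09 Tz 0.0402 sd 0.0388 gap 36.39 grip 10.67
```

```bash
cat >> m.py <<'E'
import sys
if len(sys.argv)>1 and not (float(sys.argv[1])<t[:,2].mean()<float(sys.argv[2])): print("GUARD");sys.exit(1)
E
g(){ python3 m.py -0.03 0.11; }
python3 -m crank '[[0,0.03,0,-0.02,3.62],[0,0.06,0,-0.02,3.62]]' >/dev/null && g &&
python3 -m crank '[[0,0,0,-0.02,3.62],[0,0,0,-0.02,3.62]]' >/dev/null && g &&
python3 -m crank '[[0,0,0,-0.02,3.62],[0,0,0,-0.02,3.62]]' >/dev/null && g &&
python3 -m crank '[[0,0,0,-0.02,3.62],[0,0,0,-0.02,3.62]]' >/dev/null && g &&
python3 -m crank '[[0,0,0,-0.02,3.62],[0,0,0,-0.02,3.62]]' >/dev/null && g &&
python3 -m crank '[[0,0,0,-0.02,3.62],[0,0,0,-0.02,3.62]]' >/dev/null && g
```

```text
t 9.2 pos [ 535.71 -132.26  159.96  -12.9 ] F [0.35 0.35 6.64] Fx_t 0.27 Fy_t -0.42 Tz 0.0193 sd 0.0312 gap 36.46 grip 10.72
t 9.65 pos [ 535.7  -132.29  159.96  -11.75] F [0.31 0.04 6.45] Fx_t 0.29 Fy_t -0.1 Tz 0.0059 sd 0.034 gap 36.47 grip 10.7
t 10.1 pos [ 535.69 -132.3   159.97  -10.61] F [0.07 0.07 6.5 ] Fx_t 0.06 Fy_t -0.08 Tz 0.0213 sd 0.035 gap 36.63 grip 10.7
t 10.55 pos [ 535.69 -132.33  159.96   -9.46] F [-0.35  0.02  6.55] Fx_t -0.34 Fy_t 0.04 Tz 0.0166 sd 0.0233 gap 36.38 grip 10.69
t 11.0 pos [ 535.69 -132.36  159.96   -8.32] F [ 0.08 -0.52  6.33] Fx_t 0.15 Fy_t 0.5 Tz 0.0325 sd 0.0229 gap 36.31 grip 10.69
t 11.45 pos [ 535.68 -132.39  159.95   -7.17] F [-0.31 -0.24  6.63] Fx_t -0.27 Fy_t 0.28 Tz 0.0152 sd 0.0398 gap 36.41 grip 10.69
```

```bash
g(){ python3 m.py -0.035 0.08; }
python3 -m crank '[[0,0,0,-0.02,3.62],[0,0,0,-0.02,3.62]]' >/dev/null && g &&
python3 -m crank '[[0,0,0,-0.02,3.62],[0,0,0,-0.02,3.62]]' >/dev/null && g &&
python3 -m crank '[[0,0,0,-0.02,3.62],[0,0,0,-0.02,3.62]]' >/dev/null && g &&
python3 -m crank '[[0,0,0,-0.02,3.62],[0,0,0,-0.02,3.62]]' >/dev/null && g &&
python3 -m crank '[[0,0,0,-0.02,3.62],[0,0,0,-0.02,3.62]]' >/dev/null && g &&
python3 -m crank '[[0,0,0,-0.02,3.62],[0,0,0,-0.02,3.62]]' >/dev/null && g &&
python3 -m crank '[[0,0,0,-0.02,3.62],[0,0,0,-0.02,3.62]]' >/dev/null && g &&
python3 -m crank '[[0,0,0,-0.02,3.62],[0,0,0,-0.02,3.62]]' >/dev/null && g
```

```text
t 11.9 pos [ 535.67 -132.42  159.96   -6.03] F [ 0.58 -0.27  6.5 ] Fx_t 0.61 Fy_t 0.21 Tz 0.02 sd 0.022 gap 36.34 grip 10.68
t 12.35 pos [ 535.67 -132.45  159.96   -4.88] F [-0.21 -1.02  6.46] Fx_t -0.12 Fy_t 1.03 Tz 0.0252 sd 0.0388 gap 36.43 grip 10.68
t 12.8 pos [ 535.66 -132.47  159.95   -3.73] F [-0.16 -0.72  6.4 ] Fx_t -0.12 Fy_t 0.73 Tz 0.0128 sd 0.0123 gap 36.65 grip 10.67
t 13.25 pos [ 535.67 -132.5   159.95   -2.59] F [-0.42 -0.7   6.42] Fx_t -0.39 Fy_t 0.72 Tz 0.0234 sd 0.0157 gap 36.36 grip 10.67
t 13.7 pos [ 535.67 -132.53  159.96   -1.45] F [-0.07 -1.39  6.37] Fx_t -0.03 Fy_t 1.39 Tz 0.0371 sd 0.0289 gap 36.43 grip 10.66
t 14.15 pos [ 5.3567e+02 -1.3255e+02  1.5996e+02 -3.0000e-01] F [-0.12 -1.38  6.48] Fx_t -0.11 Fy_t 1.38 Tz -0.0167 sd 0.0197 gap 36.53 grip 10.66
t 14.6 pos [ 535.68 -132.57  159.96    0.84] F [ 0.05 -1.38  6.38] Fx_t 0.03 Fy_t 1.38 Tz -0.0527 sd 0.0211 gap 36.43 grip 10.68
GUARD
```

```bash
python3 m.py; python3 -m crank '[[0,0.02,0,-0.01,3.62],[0,0.02,0,-0.01,3.62]]' >/dev/null;python3 m.py;python3 m.py
```

```text
t 14.85 pos [ 535.68 -132.57  159.96    0.83] F [-0.09 -1.33  6.3 ] Fx_t -0.11 Fy_t 1.33 Tz -0.0516 sd 0.0203 gap 36.4 grip 10.68
t 15.3 pos [ 535.68 -132.61  159.96    1.41] F [-0.36 -0.39  6.67] Fx_t -0.37 Fy_t 0.38 Tz -0.1006 sd 0.033 gap 36.44 grip 10.8
t 15.55 pos [ 535.68 -132.61  159.96    1.4 ] F [-0.04 -0.66  7.04] Fx_t -0.05 Fy_t 0.66 Tz -0.0888 sd 0.0215 gap 36.3 grip 10.8
```

The turning moment has clearly risen by about 0.12 N m, so the tongue is on the stop at 0.95 rad. I'll let go and look.

```bash
python3 -m crank '[[0,0,0,0,4.0],[0,0,0,0,4.5],[0,0,0,0,5.0],[0,0,0,0,5.5],[0,0,0,0,6.3],[0,0,0,0,6.6],[0,0,0,0,6.6]]'; python3 m.py; python3 -m crank '[[0,0,-1,0,6.6],[0,0,-3,0,6.6],[0,0,-6,0,6.6],[0,0,-9,0,6.6],[0,0,-11,0,6.6],[0,0,-11,0,6.6]]'; python3 - <<'E'
from h import *
p,d=snapshot("side");cv2.imwrite("pics/s3.png",cv2.resize(p[135:205,310:390,::-1],None,fx=8,fy=8,interpolation=cv2.INTER_CUBIC))
E
```

```text
time: 16.25
tool_pos: [535.1, -132.0, 159.2]
tcp_rot: [-180.0, 0.0, 1.4]
ft_force: [0.5, 0.1, -0.2]
finger_gap: 65.7
grip_force: 0.0
t 16.5 pos [ 535.16 -132.07  159.26    1.42] F [ 0.09 -0.03  0.13] Fx_t 0.09 Fy_t 0.03 Tz 0.0011 sd 0.025 gap 65.91 grip 0.0
time: 17.1
tool_pos: [537.0, -132.7, 274.4]
tcp_rot: [179.8, -0.4, 1.4]
ft_force: [-0.1, 0.2, 0.0]
finger_gap: 65.8
grip_force: 0.0
```

View pics/s3.png

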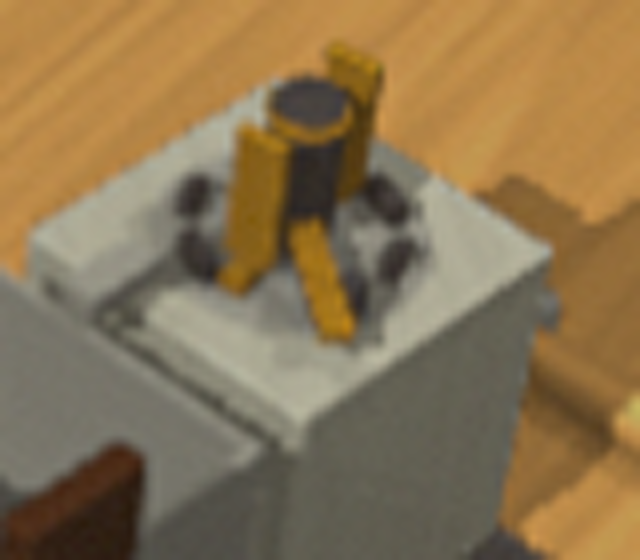

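Both tabs stand upright, at crop (262,138) and (353,57), around the hub at (311,105), and the tongue points to (340,330) next to the post. I'll check the tab spacing and locate the pull from the depth data.

```bash
python3 - <<'E'
from h import *
e=lambda x,y,z:onz("side",310+(x-3.5)/8,135+(y-3.5)/8,z)
A,B,H=e(262,138,172),e(353,57,172),e(311,105,171)
print(A,B,H,np.linalg.norm(A-B),np.linalg.norm((A-H)[:2]),np.linalg.norm((B-H)[:2]),np.degrees(np.arctan2(*(A-B)[1::-1])))
u=np.radians(-8.2);X=np.array([np.cos(u),np.sin(u)]);Y=np.array([-X[1],X[0]])
for n,r in(("top",(295,320,222,235)),("side",(305,335,185,218))):
    im=cv2.imread(f"pics/{n}0.png").astype(int);d=np.load(f"pics/{n}0.npy");P=[]
    for v in range(r[2],r[3]):
        for w in range(r[0],r[1]):
            b,g,R=im[v,w]
            if R>1.6*b and R<130 and d[v,w]>0:
                P.append(ondepth(n,w,v,d[v,w]))
    P=np.array(P);P=P[(P[:,2]>128)];q=np.c_[P[:,:2]@X,P[:,:2]@Y,P[:,2]]
    print(n,len(P),np.percentile(q,[2,10,50,90,98],axis=0).round(1).tolist())
    lo,hi=np.percentile(q[:,1],[3,97]);m=(lo+hi)/2;x=np.median(q[:,0]);print("centre",x*X+m*Y)
E
```

```text
[ 537.31567752 -108.42026985  172.        ] [ 536.92720731 -153.65110623  172.        ] [ 535.2413815  -129.75270911  171.        ] 45.232504552956755 21.433050851031595 23.957783563033317 89.50792074070097
top 85 [[490.6, 74.6, 143.3], [491.2, 77.4, 157.2], [495.6, 94.2, 160.9], [500.5, 110.5, 163.5], [501.4, 113.3, 165.1]]
centre [503.93680028  22.36674498]
side 248 [[491.5, 76.0, 129.1], [492.4, 78.9, 132.5], [494.2, 98.6, 150.2], [499.7, 113.8, 161.2], [502.3, 115.3, 162.6]]
centre [502.79222697  24.27689247]
```

The tabs are 45.2 mm apart centre to centre, so both are fully out. The pull's centre is at about (505.4, 22.9). I'll move there with tool yaw -8.2°.

```bash
python3 -m crank '[[-0.5,-3,0,0.03,7],[-1.2,-7,0,0.08,7],[-2,-11,0,0.13,7],[-2.5,-14,0,0.16,7],[-2.64,-15.6,0,0.168,7],[-2.64,-15.6,3,0.168,7],[-2.64,-15.6,6,0.168,7],[-2.64,-15.6,8,0.168,7],[-2.64,-15.6,8,0.168,7],[-2.64,-15.6,8,0.168,7]]' 25; python3 m.py; python3 - <<'E'
from h import *
p,d=snapshot("side");cv2.imwrite("pics/s4.png",cv2.resize(p[100:250,250:390,::-1],None,fx=4,fy=4,interpolation=cv2.INTER_CUBIC))
E
```

```text
time: 18.15
tool_pos: [504.3, 23.2, 188.7]
tcp_rot: [180.0, 0.1, -8.2]
ft_force: [0.1, -0.0, 0.5]
finger_gap: 69.8
grip_force: 0.0
t 18.4 pos [505.44  23.11 190.3   -8.21] F [0.07 0.12 0.13] Fx_t 0.05 Fy_t -0.13 Tz -0.0059 sd 0.0286 gap 69.98 grip 0.0
```

View pics/s4.png

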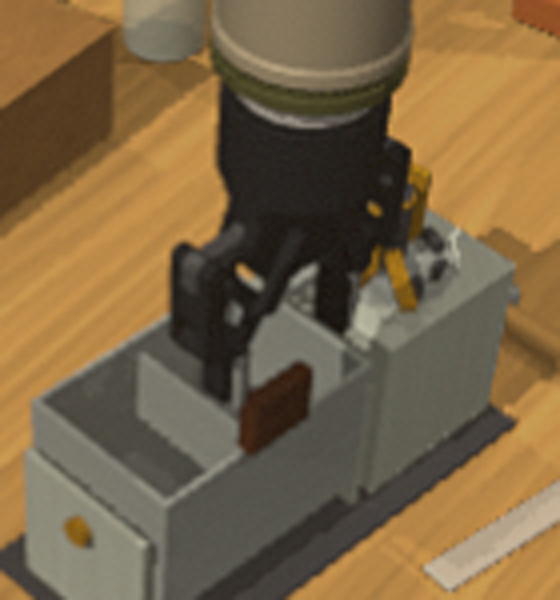

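The gripper is above the pull, which shows at crop (275,407), with the finger ends at about (217,390) and (333,330). I'll check this against projections.

```bash
python3 - <<'E'
from h import *
u=np.radians(-8.2);Y=np.array([-np.sin(u),np.cos(u),0])
c=lambda p:((proj("side",p)-[250,100])*4+1.5).round()
P=np.array([505.4,22.9,147.]);print("pull c",c(P),"top ends",c(P+[0,0,18]+22*Y),c(P+[0,0,18]-22*Y))
for z in(168,176):
  print(z,"tips",c(np.array([505.4,23.1,z])+37*Y),c(np.array([505.4,23.1,z])-37*Y))
E
```

```text
pull c [276. 404.] top ends [247. 400.] [309. 357.]
168 tips [226. 410.] [329. 339.]
176 tips [227. 399.] [330. 327.]
```

The projections agree, so I'll descend and close on the pull.

```bash
python3 -m crank '[[0,0,1.2,0,7],[0,0,2.4,0,7],[0,0,3.2,0,7],[0,0,3.4,0,7],[0,0,3.4,0,7],[0,0,3.4,0,5.5],[0,0,3.4,0,4.8],[0,0,3.4,0,4.4],[0,0,3.4,0,4.2],[0,0,3.4,0,4.2]]' 25; python3 m.py
```

```text
time: 19.45
tool_pos: [505.1, 22.4, 156.1]
tcp_rot: [179.9, -0.0, -8.2]
ft_force: [-3.6, -3.8, 4.9]
finger_gap: 43.8
grip_force: 25.2
t 19.7 pos [505.08  22.38 156.11  -8.23] F [-3.1  -3.99  4.12] Fx_t -2.49 Fy_t 4.39 Tz -0.083 sd 0.0296 gap 43.49 grip 25.2
```

```bash
python3 -m crank '[[-0.2,0.03,0.1,0,4.2],[-0.38,0.06,0.26,0,4.2],[-0.75,0.1,0.54,0,4.2],[-1.1,0.1,0.84,0,4.2],[-1.45,0.1,1.15,0,4.2],[-1.77,0.1,1.48,0,4.2],[-2.08,0.1,1.83,0,4.2],[-2.08,0.1,1.83,0,4.2]]' 25; python3 m.py
```

```text
time: 20.5
tool_pos: [484.5, 25.6, 137.4]
tcp_rot: [-180.0, -0.1, -8.2]
ft_force: [0.7, 1.0, 1.8]
finger_gap: 43.5
grip_force: 26.7
t 20.75 pos [484.5   25.52 137.41  -8.2 ] F [-0.04  1.7   3.77] Fx_t -0.28 Fy_t -1.68 Tz -0.1169 sd 0.0495 gap 43.46 grip 26.84
```

Forces are low, so I'll continue to 0.6 rad in two parts.

```bash
python3 -m crank '[[-0.28,-0.03,0.36,0,4.2],[-0.56,-0.03,0.74,0,4.2],[-0.8,-0.03,1.13,0,4.2],[-1.04,-0.03,1.53,0,4.2],[-1.26,-0.03,1.94,0,4.2],[-1.26,-0.03,1.94,0,4.2]]' 25; python3 m.py; python3 -m crank '[[-0.1,0,0.21,0,4.2],[-0.19,0,0.42,0,4.2],[-0.19,0,0.42,0,4.2]]' 25; python3 m.py
```

```text
time: 21.35
tool_pos: [471.8, 27.5, 117.3]
tcp_rot: [-180.0, -0.0, -8.2]
ft_force: [2.6, 1.2, 0.3]
finger_gap: 43.3
grip_force: 27.3
t 21.6 pos [471.87  27.49 117.44  -8.2 ] F [ 2.93  2.92 -0.78] Fx_t 2.48 Fy_t -3.31 Tz -0.0784 sd 0.0245 gap 43.46 grip 27.27
time: 21.9
tool_pos: [470.0, 27.8, 113.4]
tcp_rot: [-180.0, -0.0, -8.2]
ft_force: [2.7, 4.8, 0.7]
finger_gap: 43.2
grip_force: 27.6
t 22.15 pos [469.99  27.76 113.38  -8.2 ] F [2.58 4.76 1.66] Fx_t 1.87 Fy_t -5.08 Tz -0.0777 sd 0.0225 gap 43.46 grip 27.59
```

```bash
python3 -m crank '[[-0.04,-0.05,0.09,0,4.2],[-0.08,-0.1,0.18,0,4.2],[-0.08,-0.1,0.18,0,4.2]]' 25; python3 m.py; python3 -m crank '[[-0.04,0,0.09,0,4.2],[-0.08,0,0.18,0,4.2],[-0.08,0,0.18,0,4.2]]' 25; python3 m.py
```

```text
time: 22.45
tool_pos: [469.3, 28.0, 111.8]
tcp_rot: [179.9, -0.0, -8.2]
ft_force: [0.7, -1.1, 6.1]
finger_gap: 43.9
grip_force: 27.9
t 22.7 pos [469.33  27.97 111.81  -8.22] F [ 0.47 -1.18  5.88] Fx_t 0.63 Fy_t 1.1 Tz -0.0669 sd 0.0355 gap 43.62 grip 27.9
time: 23.0
tool_pos: [469.3, 28.0, 111.7]
tcp_rot: [179.9, -0.1, -8.2]
ft_force: [-4.3, -1.4, 18.4]
finger_gap: 43.6
grip_force: 29.3
t 23.25 pos [469.34  27.98 111.67  -8.22] F [-4.42 -1.19 17.79] Fx_t -4.2 Fy_t 1.81 Tz -0.1131 sd 0.0305 gap 43.6 grip 29.25
```

The stop is reached: the position has stalled and the upward force rose to 18 N. I'll ease off, open and lift away.

```bash
python3 -m crank '[[0.05,0,-0.12,0,4.2],[0.05,0,-0.12,0,4.2],[0.05,0,-0.12,0,4.8],[0.05,0,-0.12,0,5.6],[0.05,0,-0.12,0,6.6],[0.05,0,-0.12,0,7],[0.05,0,-0.12,0,7],[0.05,0,-2,0,7],[0.05,0,-5,0,7],[0.05,0,-9,0,7],[0.05,0,-13,0,7],[-1,8,-16,0,7],[-3,13,-16,0,7],[-4,17,-16,0,7],[-4,20,-16,0,7],[-4,20,-16,0,7]]' 25; python3 - <<'E'
from h import *
p,d=snapshot("side");cv2.imwrite("pics/s5.png",cv2.resize(p[120:345,180:430,::-1],None,fx=2.6,fy=2.6,interpolation=cv2.INTER_CUBIC))
u=np.radians(-8.2);X=np.array([np.cos(u),np.sin(u)]);Y=np.array([-X[1],X[0]])
im=p[:,:,::-1].astype(int);P=[]
for v in range(185,245):
    for w in range(300,345):
        b,g,R=im[v,w]
        if R>1.6*b and R<130 and d[v,w]>0: P.append(ondepth("side",w,v,d[v,w]))
P=np.array(P);P=P[(P[:,2]>80)&(P[:,2]<170)];q=np.c_[P[:,:2]@X,P[:,:2]@Y,P[:,2]];print(len(q),np.percentile(q,[2,50,98],axis=0).round(1))
c=q.mean(0);print(c)
E
```

```text
time: 24.85
tool_pos: [398.8, -167.7, 270.3]
tcp_rot: [179.9, -0.0, -8.5]
ft_force: [-0.1, -0.1, -0.3]
finger_gap: 70.1
grip_force: 0.0
149 [[455.1  76.   93.3]
 [461.4 104.4 116.3]
 [475.4 117.4 121.3]]
[462.52112106 101.75578446 113.57753489]
```

View pics/s5.png

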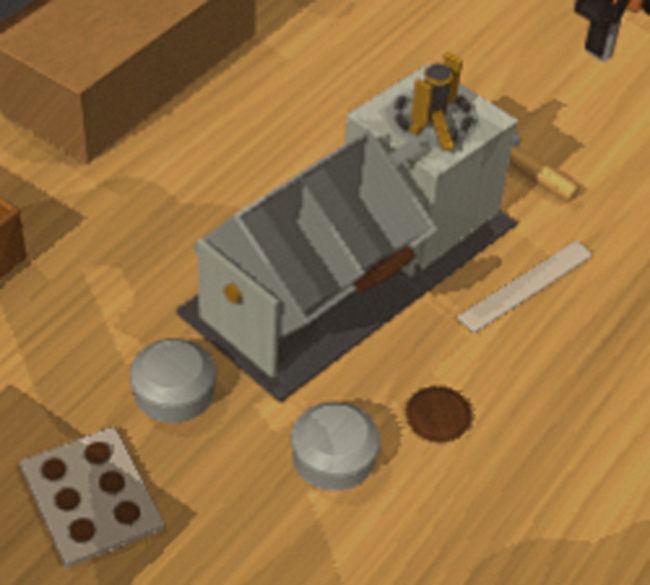

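The bin stands tipped forward, with the pull at (385,268) and its top at z≈121 mm, as expected at 0.6 rad. The knob tabs are out at (422,100) and (453,75), and the things lying around are undisturbed.

```bash
python3 -c "
from bench import hand_in;print(hand_in())"
```

```text
the job is handed in; nothing more can be done
None
```

The job is handed in: the knob was turned about 0.95 rad until its tongue met the stop, both tabs sprang back out, and the bin was tipped to its stop and left open, with the other things seen undisturbed in the last picture.

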